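# Shift the antenna selector through its hidden zigzag gate

### The job

Switch the radio station to its other aerial: push the antenna selector's red lever from its parking lane at the blue mark through the zigzag gate (away and across, back and across, then away to the far end) and sideways into the locking notch by the orange mark, and leave it standing there on its own. The gate is hidden under the dust shutter and its crossings are never in quite the same place, so feel for them gently with the fingertips in the lever's square well, never force the lever, and leave the things on and around the box alone.

Things in the scene. Friction and masses are not known exactly. Their poses are not given: they have to be found in the camera images.
- selector: The antenna selector: a fixed grey box with an aluminium deck, 250 x 250 x 80 high, with a 90 x 90 window in the middle of the deck (black dust shutter below). Origin: centre of its underside. Its x axis points to its far side, away from the robot, its y axis to the left as the robot sees it.
- well (a point): Red lever head, 68 x 68 square, with an open-topped square finger well 50 x 50 and 22 deep in it (walls 9 thick, solid floor). The point: middle of the well's mouth, level with the rim, 140 above the table; it moves with the lever, always parallel to the box. Shut fingertips put in from above can push its walls in any direction. Pushing the lever with over 45 N damages it.
- gate_x (a joint): Lever position along the box's x axis in m, -0.038 (near stop) to +0.038 (far stop); equals the well's x in the box's frame. The lever slides level in x and y, takes about 2 to 3 N to move along either, and stays where it is left; its moving parts weigh 0.6 to 1 kg. It starts in the parking lane at x between -0.038 and -0.020.
- gate_y (a joint): Lever position along the box's y axis in m; equals the well's y in the box's frame. A 10 mm pin under the lever runs in four straight lanes along x, centred at y = +0.033 (parking), +0.011, -0.011 and -0.033 (only its far end: the locking notch), with about 3 mm of play to either side. 6 mm walls at y = +0.022, 0 and -0.022 part the lanes.
- gate_mid (a point): Middle of the window at deck height, 80 above the table. Hidden below it is the gate. First wall: one 20 mm gap whose middle lies anywhere from x = -0.006 to +0.030 in the box's frame. Second wall: the same, from x = -0.030 to +0.006. The pin passes a gap within about 5 mm of its middle. The lanes run on past the gaps to both stops.
- blue_mark (a point): Blue mark on the deck at the near left edge of the window: the near end of the parking lane.
- orange_mark (a point): Orange mark on the deck at the far right edge of the window: the far end of the locking notch. The third wall (between third lane and notch) is open at its far end only: the lever passes it at x above 0.024. The notch is a pocket, closed towards the robot: once in it the lever cannot slide back along x.
- battery_mid (a point): Centre of a small black battery pack, 55 x 36 x 20, lying loose on the deck's far left corner. Leave alone.
- tape_mid (a point): Centre of a blue tape roll, 56 across, 19 high, lying loose on the deck's near left corner. Leave alone.
- mug_rim (a point): Centre of the rim of a white mug, 80 across and 95 high, on the table. Leave alone.
- handheld: Handheld radio lying on its back, body 120 x 58 x 36, aerial 130 long along its +x; origin at the centre of its underside. Leave alone.
- canister: Red jar, 74 across and 120 high; origin at the centre of its underside. Leave alone.

How it is judged (in metres and radians):
On the way, in this order (a step that is already met when the one before it is completed fails the run):
1. the lever has crossed into the second lane (value of joint gate_y between 0.0055 and 0.0165 m), for 0.1 s.
2. the lever has crossed into the third lane (value of joint gate_y between -0.0165 and -0.0055 m), for 0.1 s.
At the end, for the whole second after the job is handed in: The lever stands in the locking notch (y below -28 mm, x above 21 mm in the box's frame), at rest, with nothing of the robot touching it (value of joint gate_y below -0.028 m and value of joint gate_x above 0.021 m and linear speed of gate_y below 0.01 m/s and contact force between each of the arm, the fingers and gate_y below 0.1 N).
It fails at once if the lever is forced (more than 45 N) (contact force between any of the fingers, the arm and gate_y above 45 N).
It fails at once if a thing on or beside the box is moved by more than 20 mm (distance of any of battery_mid, tape_mid, mug_rim, handheld, canister from where it was at the start of the episode above 0.02 m).
It also fails if it takes over 64 s, if anything falls off the work surface, if the arm or the gripper's body presses on something with over 40 N, if the wrist force passes 120 N, or if a joint passes its speed limit or range.

### The arm

A 6-joint arm with a two-finger parallel gripper is mounted at the origin on the work surface. World frame = base frame: x ahead of the robot, y to its left, z up, the work surface at z = 0. Lengths are in mm, angles in degrees, forces in N, time in s.
With the tool pointing down it reaches from about 325 to 900 mm from the base axis. Payload 6.1 kg.
Tool frame: the origin (TCP) lies midway between the tips of the shut fingers; the grasp point (between the pads) lies 19 mm behind it; x points along the fingers, y is the direction in which the jaws open and shut, and the axes are right-handed (so a half turn about x gives the same grasp; the last joint's range is limited). The gripper opens to 87 mm and grips with 3 to 60 N. Pads are 19 mm wide; open, the fingers measure 117 mm over their backs; the gripper's body (75 mm by 190 mm) begins 51 mm behind the grasp point.
Start: joints at [-80.334, 12.628, 87.462, -0, 79.91, -7.225], TCP at [181.586, -598.032, 222.538] pointing down, gripper open.
Joint ranges: [-170.65, 170.65], [-52.31, 119.04], [5.05, 147.46], [-71.25, 251.25], [11.57, 151.72], [-153.62, 153.62]. Speed limits (degrees/s): [147.25, 147.25, 172.46, 180, 180, 180].

### API

Orientations are given as [roll, pitch, yaw] about the fixed x, y, z axes, in that order (R = Rz(yaw) Ry(pitch) Rx(roll)).
In Python, from bench import arm, imaging, finder gives the robot as it stands.
- The arm moves only by the tool move_arm, never from a script. Its arguments are lists of equal length, an entry for each row: "hand": the closure in counts, from 0 (fully open) to 255 (shut); "travel": the shift along the world's x, y, z in m, a list of three; "turn": the turn, a rotation vector about the world's x, y, z in units of 5 degrees (1.0 is 5 degrees), a list of three. In form: {"hand": [hand, ...], "travel": [[tx, ty, tz], ...], "turn": [[rx, ry, rz], ...]}. A call has 1 to 5 rows; each row shifts and turns the commanded pose from where the row before left it; what a row does not reach is not made up. A row lasts 1/12 s, in which the tool goes at most 41.7 mm and 7.16 degrees, less where a joint would pass 70% of its speed; a pose out of reach is approached as far as the arm can. A call is refused whole if a number of a shift passes 0.0417 or a number of a turn 1, either way. A call with a gripper value outside its range is refused whole. The fingers move at their own pace and stop on an object; "newtons" is the grip in N (left out, the last holds). Time passes only in rows, so rows that do not move let the fingers close. It gives the time, the measured TCP pose, the force and the opening at its end, in the units of the state.
- arm.observe(): the state, without advancing time (a new reading comes with each control period).
- imaging.capture(name): name is "side" or "top" or "wrist"; returns the picture (400x640x3 uint8, blue, green, red); there is no depth.
- imaging.get_calibration(name): a dict with "fx", "fy", "cx", "cy" (pixels), "distortion" ([k1, k2, p1, p2, k3] as OpenCV has them; the pictures are not rectified), "world_from_camera" (4x4, takes a point from camera to world coordinates). Camera axes: x right, y up, looking along -z (the intrinsics and any distortion apply to the point x, -y, -z); pixel columns grow to the right and rows downward; lengths in mm; the calibration is good to about 2 mm. A picture is of the moment at which its call begins: read the wrist's pose just before it. get_calibration takes no time and is no camera call; for the wrist camera it gives the pose at the moment of the call.
- arm.sign_off(): hands the job in, once; it reports no verdict.
Trained networks look in the newest picture that a camera, given by its name, has taken for a name from the list of things; names that differ only in an ending like _2 or _b are one class to them, and where a whole thing is asked for, a point or a joint stands for the part that bears it (a point fixed in the world has none). Each returns a list of dicts, best first, with "conf" (0 to 1); they miss things now and then, are a little off and sometimes report something else, mostly with a low value. They report only what shows in the picture. A call takes as long as a camera call.
- finder.silhouettes(camera, target): "pixels" (400x640 bool, what is visible of it) and "bbox" ([centre column, centre row, width, height] in pixels, round what is visible of it).
- finder.tip_of(camera, target): "location" ([row, column] in pixels: a listed point, or the origin of a listed thing).
The state is a dict: "clock": time; "joint_positions": joint angles; "dq": joint speeds; "joint_torque": joint torques, N m; "position": TCP position; "tool_rot": TCP orientation; "wrist_force": force on the tool from outside, world axes, zero at the start; "ft_torque": the same for the moment, N m; "opening": finger opening in mm.
Only numpy, scipy, OpenCV 4.12 (cv2) and the standard library are available. Lean on these libraries where they do the work, as an engineer would, in place of code of your own. Each camera call takes 0.05 s, during which the arm holds its last target. There are 200 camera calls.

## Working session

There is one attempt and no reset: what is moved stays moved. The work goes in short steps, Python scripts to look and compute and a tool call to move; the robot and the scene stay as the last step left them, time stands still between calls to the robot, and variables do not carry over. Pictures are saved under pics/ and viewed, about 8 in all and at most 12, crops included, and the job is handed in when it is done.

Besides the shell and the picture viewer there is one more tool, called after "Emit:" as name(argument=value, ...) on one line, values as JSON. move_arm: Moves the arm, as the interface text tells. Its arguments: {"type":"object","properties":{"hand":{"type":"array"},"travel":{"type":"array"},"turn":{"type":"array"},"newtons":{"type":"number"}},"required":["hand","travel","turn"]}

```bash
mkdir -p pics
cat > h.py <<'E'
import numpy as np, cv2
from bench import arm, imaging, finder
def ray(cam,row,col,z):
    c=imaging.get_calibration(cam)
    K=np.array([[c['fx'],0,c['cx']],[0,c['fy'],c['cy']],[0,0,1]])
    p=cv2.undistortPoints(np.array([[[col,row]]],float),K,np.array(c['distortion'],float))[0,0]
    T=np.array(c['world_from_camera']); d=T[:3,:3]@np.array([p[0],-p[1],-1]); o=T[:3,3]
    return o+d*(z-o[2])/d[2]
E
python3 - <<'E'
from h import *
s=arm.observe(); print(s)
Z=dict(well=140,gate_mid=80,blue_mark=80,orange_mark=80,battery_mid=90,tape_mid=90,mug_rim=95,handheld=0,canister=0,selector=0)
for cam in ('top','side'):
    im=imaging.capture(cam); cv2.imwrite(f'pics/{cam}0.png',im)
    for n,z in Z.items():
        for r in finder.tip_of(cam,n)[:1]:
            print(cam,n,round(r['conf'],2),np.round(r['location'],1),np.round(ray(cam,*r['location'],z),1))
E
```

```text
{'clock': 0.0, 'joint_positions': array([-8.03351368e+01,  1.26779377e+01,  8.75267453e+01, -1.20414707e-04,
        7.99100044e+01, -7.22374246e+00]), 'dq': array([-0.10496356,  0.00787636,  0.07265262, -0.14853134,  0.06250934,
        0.07536889]), 'joint_torque': array([ 1.58023016e-03, -4.94618404e+01, -3.87371635e+01,  7.01367692e-02,
        5.70080441e-02, -1.44145883e-04]), 'position': array([ 181.47170665, -597.41370418,  221.3990575 ]), 'tool_rot': array([-97.16453701,  89.88531256,  99.72408982]), 'wrist_force': array([ 0.23320464, -0.18286556, -0.04527929]), 'ft_torque': array([-0.00021752, -0.0226327 ,  0.04720774]), 'opening': 87.30781518002522}
top well 0.91 [194.7 287.2] [546.8  55.7 140. ]
top gate_mid 0.79 [193.8 299.4] [561.2  20.4  80. ]
top blue_mark 0.78 [210.6 285.8] [510.1  64.5  80. ]
top orange_mark 0.85 [172.1 311.3] [629.  -19.6  80. ]
top battery_mid 0.59 [158.4 277.4] [675.6  84.5  90. ]
top tape_mid 0.64 [216.8 271.9] [490.9 107.1  90. ]
top mug_rim 0.82 [253.  185.6] [391.4 370.3  95. ]
top handheld 0.8 [225.4 421.1] [ 456.1 -366.6    0. ]
top canister 0.77 [160.5 409.2] [ 675.  -346.3    0. ]
top selector 0.82 [195.4 297.1] [573.8  29.8   0. ]
side well 0.92 [218.1 287.7] [547.2  62.1 140. ]
side gate_mid 0.55 [221.9 285.9] [573.  17.  80.]
side blue_mark 0.87 [241.1 299.2] [515.1  67.9  80. ]
side orange_mark 0.76 [207.7 272.7] [627.2 -20.1  80. ]
side battery_mid 0.54 [224.2 240.7] [669.4  77.7  90. ]
side tape_mid 0.59 [252.2 304.5] [485.5 106.4  90. ]
side mug_rim 0.74 [359.3 304.7] [377.4 371.8  95. ]
side handheld 0.91 [171.6 373.8] [ 446.1 -383.2   -0. ]
side canister 0.85 [159.1 309.5] [ 659.8 -367.4    0. ]
side selector 0.88 [243.5 288.8] [568.  13.   0.]
```

Run:
```python
import cv2,numpy as np
a=cv2.imread('pics/top0.png')[130:280,210:450]
b=cv2.imread('pics/side0.png')[130:310,200:420]
a=cv2.resize(a,(780,488),interpolation=3)
cv2.imwrite('pics/a.png',a)
```

```text
(no output)
```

View pics/a.png

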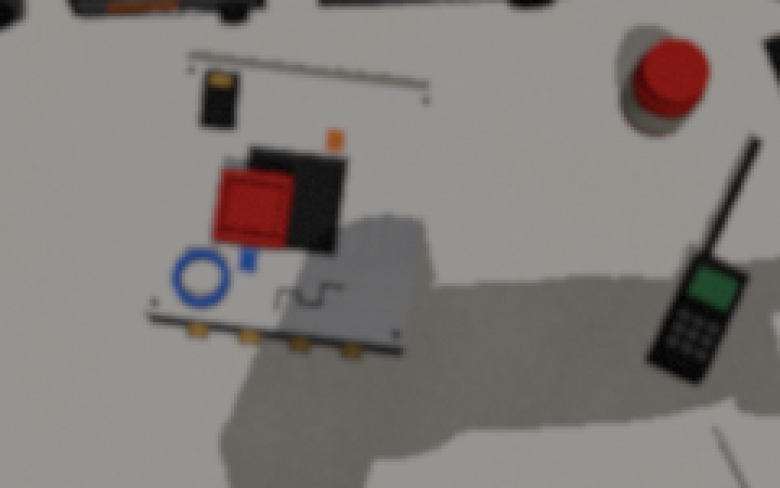

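View pics/side0.png

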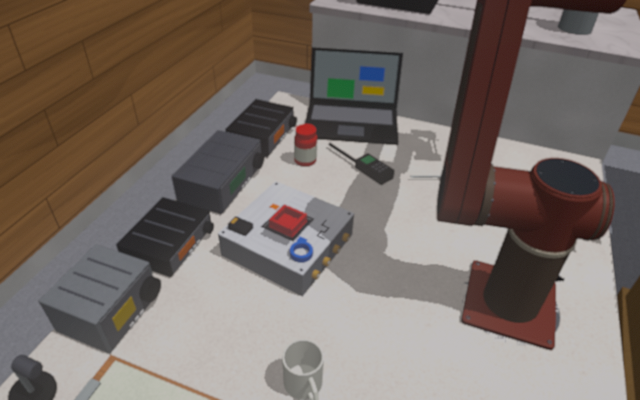

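Run:
```python
from h import *
from scipy.spatial.transform import Rotation as R
print(R.from_euler('xyz',arm.observe()['tool_rot'],degrees=True).as_matrix().round(3))
def c(x,y): return ray('top',130+y*150/488,210+x*240/780,80)
for n,(p,q) in dict(near=((148,316),(403,351)),far=((190,55),(430,85)),front=((154,301),(396,334)),back=((191,70),(426,100))).items():
    a,b=c(*p),c(*q); d=a-b; print(n,a.round(1),b.round(1),np.linalg.norm(d).round(1),np.degrees(np.arctan2(-d[0],d[1])).round(2))
p=[c(*q) for q in ((154,301),(396,334),(191,70),(426,100))]
print(np.mean(p,0))
T=imaging.get_calibration('wrist'); print(np.round(T['world_from_camera'],2),T['fx'])
```

```text
[[ 0.     0.291 -0.957]
 [-0.    -0.957 -0.291]
 [-1.     0.    -0.   ]]
near [462.9 159.   80. ] [418.6 -79.5  80. ] 242.6 -10.52
far [717.7 112.2  80. ] [ 676.5 -119.7   80. ] 235.6 -10.08
front [476.9 153.   80. ] [434.9 -73.8  80. ] 230.7 -10.49
back [702.4 111.6  80. ] [ 661.6 -115.    80. ] 230.3 -10.22
[568.97026435  18.97482515  80.        ]
[[ 2.9000e-01  9.3000e-01  2.4000e-01  2.4692e+02]
 [-9.6000e-01  2.8000e-01  7.0000e-02 -5.7799e+02]
 [ 0.0000e+00 -2.5000e-01  9.7000e-01  3.8375e+02]
 [ 0.0000e+00  0.0000e+00  0.0000e+00  1.0000e+00]] 313.60226576687614
```

Emit:
move_arm(hand=[255, 255, 255, 255, 255], newtons=40, travel=[[0.0183, 0.0327, 0.0045], [0.0183, 0.0327, 0.0045], [0.0183, 0.0327, 0.0045], [0.0183, 0.0327, 0.0045], [0.0183, 0.0327, 0.0045]], turn=[[0, 0, 0.628], [0, 0, 0.628], [0, 0, 0.628], [0, 0, 0.628], [0, 0, 0.628]])

```text
clock: 1.52
position: [273.5, -433.0, 245.2]
tool_rot: [128.7, 90.0, -18.6]
wrist_force: [1.0, 0.2, 0.1]
opening: 61.1
```

Emit:
move_arm(hand=[255, 255, 255, 255, 255], travel=[[0.0183, 0.0327, 0.0045], [0.0183, 0.0327, 0.0045], [0.0183, 0.0327, 0.0045], [0.0183, 0.0327, 0.0045], [0.0183, 0.0327, 0.0045]], turn=[[0, 0, 0.628], [0, 0, 0.628], [0, 0, 0.628], [0, 0, 0.628], [0, 0, 0.628]])

```text
clock: 1.93
position: [365.1, -269.4, 268.1]
tool_rot: [90.4, 89.9, -41.1]
wrist_force: [1.5, -1.0, -0.5]
opening: 28.5
```

Emit:
move_arm(hand=[255, 255, 255, 255, 255], travel=[[0.0183, 0.0327, 0.0045], [0.0183, 0.0327, 0.0045], [0.0183, 0.0327, 0.0045], [0.0183, 0.0327, 0.0045], [0.0183, 0.0327, 0.0045]], turn=[[0, 0, 0.628], [0, 0, 0.628], [0, 0, 0.628], [0, 0, 0.628], [0, 0, 0.628]])

```text
clock: 2.35
position: [456.7, -105.7, 290.7]
tool_rot: [90.9, 89.9, -24.9]
wrist_force: [0.2, -0.8, 0.8]
opening: 1.8
```

Emit:
move_arm(hand=[255, 255, 255, 255, 255], travel=[[0.0183, 0.0327, 0.0045], [0.0183, 0.0327, 0.0045], [0.0183, 0.0327, 0.0045], [0.0183, 0.0327, 0.0045], [0, 0, 0]], turn=[[0, 0, 0.628], [0, 0, 0.628], [0, 0, 0.628], [0, 0, 0.628], [0, 0, 0.628]])

```text
clock: 2.77
position: [531.5, 28.7, 308.9]
tool_rot: [145.4, 89.8, 45.5]
wrist_force: [-0.8, 0.0, -0.4]
opening: -0.1
```

```bash
cat > look.py <<'E'
from h import *
import sys
from scipy.spatial.transform import Rotation as R
s=arm.observe(); print(s['clock'],s['position'].round(1),s['wrist_force'].round(1)); print(R.from_euler('xyz',s['tool_rot'],degrees=True).as_matrix().round(3))
im=imaging.capture('wrist'); cv2.imwrite(f'pics/{sys.argv[1]}.png',im)
for n,z in dict(well=140,gate_mid=80,blue_mark=80,orange_mark=80,selector=0).items():
    for r in finder.tip_of('wrist',n)[:1]:
        print(n,round(r['conf'],2),np.round(r['location'],1),np.round(ray('wrist',*r['location'],z),1))
E
python3 look.py w0
```

```text
2.7667 [531.5  28.7 308.9] [-0.8  0.  -0.4]
[[ 0.003  0.985 -0.171]
 [ 0.003 -0.171 -0.985]
 [-1.     0.002 -0.003]]
well 0.93 [151.5 338.1] [548.7  54.  140. ]
gate_mid 0.84 [174.8 354.1] [564.4  13.5  80. ]
blue_mark 0.7 [148.3 303.8] [508.5  56.7  80. ]
orange_mark 0.64 [195.7 402.5] [620.7 -25.7  80. ]
selector 0.9 [163.7 346.2] [559.9  14.9   0. ]
```

View pics/w0.png

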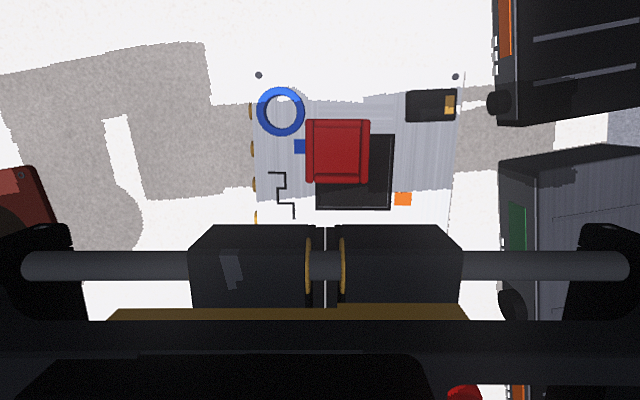

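Emit:
move_arm(hand=[255, 255, 255, 255, 255], travel=[[0.004, 0.007, -0.035], [0.004, 0.007, -0.035], [0.004, 0.007, -0.03], [0.0045, 0.0055, -0.02], [0, 0, 0]], turn=[[0, 0, 0], [0, 0, 0], [0, 0, 0], [0, 0, 0], [0, 0, 0]])

```text
clock: 3.48
position: [542.5, 49.4, 182.6]
tool_rot: [-84.3, 89.5, 175.3]
wrist_force: [-1.0, 0.3, -0.9]
opening: 0.6
```

```bash
python3 look.py w1
```

```text
3.4833 [542.5  49.4 182.6] [-1.   0.3 -0.9]
[[-0.009  0.983 -0.181]
 [ 0.001 -0.181 -0.983]
 [-1.    -0.009  0.001]]
well 0.9 [204.5 334.1] [552.9  56.5 140. ]
blue_mark 0.93 [187.1 286.6] [514.9  62.   80. ]
selector 0.84 [197.5 351.2] [573.4  20.6   0. ]
```

View pics/w1.png

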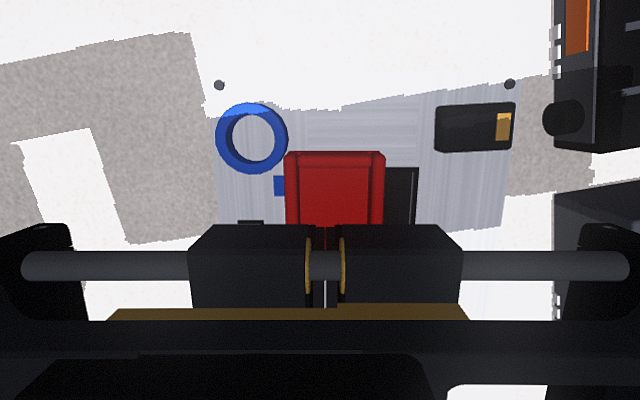

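Run:
```python
from h import *
for p in ((152,287),(152,384),(215,285),(215,384)): print(ray('wrist',*p,140).round(1))
```

```text
[530.1  97.8 140. ]
[594.2  86.1 140. ]
[519.4  54.7 140. ]
[588.3  42.  140. ]
```

Emit:
move_arm(hand=[255, 255, 255], travel=[[0, 0, 0], [0, 0, 0], [0, 0, 0]], turn=[[0, 0, 0], [0, 0, 0], [0, 0, 0]])

```text
clock: 4.03
position: [546.1, 49.6, 188.8]
tool_rot: [96.0, 89.9, -4.3]
wrist_force: [0.2, 0.2, -0.1]
opening: 0.4
```

```bash
python3 look.py w2;  python3 - <<'E'
from h import *
im=cv2.imread('pics/w2.png').astype(int)
m=(im[:,:,2]>80)&(im[:,:,1]<50)&(im[:,:,0]<50)
m[225:]=0
for r in range(150,225,10):
    c=np.where(m[r])[0]; c=c[(c>250)&(c<420)]
    if len(c): print(r,c.min(),c.max(),ray('wrist',r,c.min(),140).round(1),ray('wrist',r,c.max()+1,140).round(1))
r=np.where(m[:,300:370].sum(1)>50)[0]; print(r.min(), ray('wrist',r.min(),335,140).round(1))
E
```

```text
4.0333 [546.1  49.6 188.8] [ 0.2  0.2 -0.1]
[[ 0.001  0.984 -0.179]
 [-0.    -0.179 -0.984]
 [-1.     0.001 -0.   ]]
well 0.69 [203.  328.4] [549.9  59.1 140. ]
selector 0.73 [200.  342.6] [561.1  20.9   0. ]
160 279 377 [522.5  94.5 140. ] [587.6  82.7 140. ]
170 280 376 [521.7  87.8 140. ] [586.   76.1 140. ]
180 280 376 [520.2  81.1 140. ] [585.   69.3 140. ]
190 280 375 [518.7  74.3 140. ] [583.4  62.5 140. ]
200 281 375 [517.9  67.2 140. ] [582.4  55.5 140. ]
210 281 375 [516.3  60.1 140. ] [581.4  48.3 140. ]
220 282 374 [515.4  52.8 140. ] [579.7  41.2 140. ]
152 [560.2  93.1 140. ]
```

Emit:
move_arm(hand=[255, 255, 255, 255, 255], travel=[[0.0035, 0.0075, -0.012], [0, 0, -0.012], [0, 0, -0.01], [0, 0, -0.006], [0, 0, 0]], turn=[[0, 0, 0], [0, 0, 0], [0, 0, 0], [0, 0, 0], [0, 0, 0]])

```text
clock: 4.75
position: [547.4, 57.4, 145.0]
tool_rot: [-81.3, 89.7, 178.4]
wrist_force: [-0.6, -0.3, 0.6]
opening: 0.6
```

Emit:
move_arm(hand=[255, 255, 255, 255, 255], travel=[[0, 0, -0.004], [0, 0, -0.004], [0, 0, -0.003], [0, 0, 0], [0, 0, 0]], turn=[[0, 0, 0], [0, 0, 0], [0, 0, 0], [0, 0, 0], [0, 0, 0]])

```text
clock: 5.17
position: [549.3, 57.2, 137.1]
tool_rot: [124.4, 90.0, 24.1]
wrist_force: [0.6, -0.4, -0.0]
opening: 0.2
```

Emit:
move_arm(hand=[255, 255, 255, 255, 255], travel=[[0, 0, -0.004], [0, 0, -0.004], [0, 0, -0.003], [0, 0, 0], [0, 0, 0]], turn=[[0, 0, 0], [0, 0, 0], [0, 0, 0], [0, 0, 0], [0, 0, 0]])

```text
clock: 5.58
position: [549.0, 57.3, 125.6]
tool_rot: [-83.0, 90.0, 176.6]
wrist_force: [0.3, -0.1, 0.5]
opening: 0.7
```

Emit:
move_arm(hand=[255, 255, 255, 255, 255], travel=[[-0.0007, -0.004, 0], [-0.0007, -0.004, 0], [-0.0007, -0.004, 0], [-0.0004, -0.002, 0], [0, 0, 0]], turn=[[0, 0, 0], [0, 0, 0], [0, 0, 0], [0, 0, 0], [0, 0, 0]])

```text
clock: 6.0
position: [546.8, 42.7, 126.2]
tool_rot: [82.1, 90.0, -18.2]
wrist_force: [0.7, -0.2, 0.7]
opening: 0.3
```

Emit:
move_arm(hand=[255, 255, 255, 255, 255], travel=[[-0.0002, -0.001, 0], [-0.0002, -0.001, 0], [0, 0, 0], [0, 0, 0], [0, 0, 0]], turn=[[0, 0, 0], [0, 0, 0], [0, 0, 0], [0, 0, 0], [0, 0, 0]])

```text
clock: 6.42
position: [546.6, 41.8, 126.2]
tool_rot: [151.3, 90.0, 51.0]
wrist_force: [0.9, 3.6, -0.6]
opening: 0.2
```

Emit:
move_arm(hand=[255, 255, 255, 255], travel=[[-0.0002, -0.001, 0], [-0.0002, -0.001, 0], [0, 0, 0], [0, 0, 0]], turn=[[0, 0, 0], [0, 0, 0], [0, 0, 0], [0, 0, 0]])

```text
clock: 6.75
position: [546.5, 41.5, 126.2]
tool_rot: [168.9, 89.8, 68.6]
wrist_force: [3.3, 10.8, -0.9]
opening: 0.3
```

Emit:
move_arm(hand=[255, 255, 255, 255], travel=[[-0.0002, -0.001, 0], [-0.0002, -0.001, 0], [0, 0, 0], [0, 0, 0]], turn=[[0, 0, 0], [0, 0, 0], [0, 0, 0], [0, 0, 0]])

```text
clock: 7.08
position: [546.5, 41.2, 126.3]
tool_rot: [170.0, 89.6, 69.7]
wrist_force: [4.0, 17.0, -1.4]
opening: 0.6
```

Emit:
move_arm(hand=[255, 255, 255, 255, 255], travel=[[0.0033, 0.0012, 0], [0.003, -0.0005, 0], [0.003, -0.0005, 0], [0.003, -0.0005, 0], [0, 0, 0]], turn=[[0, 0, 0], [0, 0, 0], [0, 0, 0], [0, 0, 0], [0, 0, 0]])

```text
clock: 7.5
position: [555.9, 39.8, 124.8]
tool_rot: [-121.2, 89.6, 138.6]
wrist_force: [-3.5, 12.2, -0.2]
opening: 0.4
```

Emit:
move_arm(hand=[255, 255, 255, 255, 255], travel=[[0.003, -0.0005, 0], [0.003, -0.0005, 0], [0.003, -0.0005, 0], [0, 0, 0], [0, 0, 0]], turn=[[0, 0, 0], [0, 0, 0], [0, 0, 0], [0, 0, 0], [0, 0, 0]])

```text
clock: 7.92
position: [564.9, 38.2, 124.6]
tool_rot: [-121.2, 89.6, 138.5]
wrist_force: [-2.7, 11.2, -2.6]
opening: -0.1
```

Emit:
move_arm(hand=[255, 255, 255, 255, 255], travel=[[0.003, -0.0005, 0], [0.003, -0.0005, 0], [0.003, -0.0005, 0], [0, 0, 0], [0, 0, 0]], turn=[[0, 0, 0], [0, 0, 0], [0, 0, 0], [0, 0, 0], [0, 0, 0]])

```text
clock: 8.33
position: [574.8, 35.3, 124.8]
tool_rot: [-115.5, 89.8, 144.2]
wrist_force: [-0.1, 6.5, -3.7]
opening: 0.3
```

Emit:
move_arm(hand=[255, 255, 255, 255, 255], travel=[[0.003, -0.0005, 0], [0.003, -0.0005, 0], [0, 0, 0], [0, 0, 0], [0, 0, 0]], turn=[[0, 0, 0], [0, 0, 0], [0, 0, 0], [0, 0, 0], [0, 0, 0]])

```text
clock: 8.75
position: [581.8, 32.7, 126.0]
tool_rot: [-28.3, 90.0, -128.6]
wrist_force: [-0.9, 0.9, -1.1]
opening: 0.4
```

Emit:
move_arm(hand=[255, 255, 255, 255, 255], travel=[[-0.0004, -0.002, 0], [-0.0004, -0.002, 0], [-0.0004, -0.002, 0], [0, 0, 0], [0, 0, 0]], turn=[[0, 0, 0], [0, 0, 0], [0, 0, 0], [0, 0, 0], [0, 0, 0]])

```text
clock: 9.17
position: [580.7, 26.4, 126.2]
tool_rot: [20.6, 90.0, -79.7]
wrist_force: [-1.4, -0.3, 0.1]
opening: 0.5
```

Emit:
move_arm(hand=[255, 255, 255, 255], travel=[[-0.0004, -0.002, 0], [-0.0002, -0.001, 0], [0, 0, 0], [0, 0, 0]], turn=[[0, 0, 0], [0, 0, 0], [0, 0, 0], [0, 0, 0]])

```text
clock: 9.5
position: [580.2, 23.8, 126.2]
tool_rot: [60.7, 90.0, -39.7]
wrist_force: [-0.5, -0.3, 0.5]
opening: 0.3
```

```bash
cat > loc.py <<'E'
from h import *
s=arm.observe(); print(s['clock'],s['position'].round(1),s['wrist_force'].round(1))
for cam in ('top','side','wrist'):
    cv2.imwrite(f'pics/{cam}_l.png',imaging.capture(cam))
    for r in finder.tip_of(cam,'well')[:1]:
        w=ray(cam,*r['location'],140)
        d=w-[569,19,140]; print(cam,round(r['conf'],2),np.round(r['location'],1),w.round(1),'gx',round(d[0]*.984-d[1]*.179,1),'gy',round(d[0]*.179+d[1]*.984,1))
E
python3 loc.py
```

```text
9.5 [580.2  23.8 126.2] [-0.5 -0.3  0.5]
top 0.56 [187.5 292.4] [568.2  39.3 140. ] gx -4.5 gy 19.9
side 0.74 [211.9 281.6] [569.8  47.3 140. ] gx -4.3 gy 28.0
wrist 0.56 [227.2 293.6] [567.3  41.2 140. ] gx -5.6 gy 21.6
```

Emit:
move_arm(hand=[255, 255, 255, 255, 255], travel=[[-0.0004, -0.002, 0], [-0.0004, -0.002, 0], [-0.0002, -0.001, 0], [0, 0, 0], [0, 0, 0]], turn=[[0, 0, 0], [0, 0, 0], [0, 0, 0], [0, 0, 0], [0, 0, 0]])

```text
clock: 10.22
position: [579.2, 18.7, 126.1]
tool_rot: [61.6, 90.0, -38.7]
wrist_force: [0.3, 0.5, -0.2]
opening: 0.4
```

Emit:
move_arm(hand=[255, 255, 255, 255, 255], travel=[[-0.0002, -0.001, 0], [-0.0002, -0.001, 0], [-0.0002, -0.001, 0], [0, 0, 0], [0, 0, 0]], turn=[[0, 0, 0], [0, 0, 0], [0, 0, 0], [0, 0, 0], [0, 0, 0]])

```text
clock: 10.63
position: [578.5, 15.8, 126.1]
tool_rot: [5.5, 90.0, -94.8]
wrist_force: [0.3, 0.2, 0.6]
opening: 0.4
```

Emit:
move_arm(hand=[255, 255, 255, 255, 255], travel=[[-0.0002, -0.001, 0], [-0.0002, -0.001, 0], [-0.0002, -0.001, 0], [0, 0, 0], [0, 0, 0]], turn=[[0, 0, 0], [0, 0, 0], [0, 0, 0], [0, 0, 0], [0, 0, 0]])

```text
clock: 11.05
position: [578.0, 13.7, 126.1]
tool_rot: [171.0, 89.9, 70.7]
wrist_force: [2.3, 4.5, -0.8]
opening: 0.4
```

Emit:
move_arm(hand=[255, 255, 255, 255, 255], travel=[[-0.0002, -0.001, 0], [-0.0002, -0.001, 0], [0, 0, 0], [0, 0, 0], [0, 0, 0]], turn=[[0, 0, 0], [0, 0, 0], [0, 0, 0], [0, 0, 0], [0, 0, 0]])

```text
clock: 11.47
position: [578.0, 13.4, 126.1]
tool_rot: [172.0, 89.8, 71.7]
wrist_force: [4.4, 10.8, -1.3]
opening: 0.5
```

Emit:
move_arm(hand=[255, 255, 255, 255, 255], travel=[[-0.004, 0.0007, 0], [-0.004, 0.0007, 0], [-0.004, 0.0007, 0], [0, 0, 0], [0, 0, 0]], turn=[[0, 0, 0], [0, 0, 0], [0, 0, 0], [0, 0, 0], [0, 0, 0]])

```text
clock: 11.88
position: [567.7, 15.2, 127.2]
tool_rot: [131.5, 89.6, 31.2]
wrist_force: [7.0, 10.8, 0.5]
opening: 0.6
```

Emit:
move_arm(hand=[255, 255, 255, 255, 255], travel=[[-0.003, 0.0005, 0], [-0.003, 0.0005, 0], [-0.003, 0.0005, 0], [0, 0, 0], [0, 0, 0]], turn=[[0, 0, 0], [0, 0, 0], [0, 0, 0], [0, 0, 0], [0, 0, 0]])

```text
clock: 12.3
position: [559.2, 16.8, 127.6]
tool_rot: [127.7, 89.6, 27.4]
wrist_force: [8.4, 11.9, 1.2]
opening: 0.4
```

Emit:
move_arm(hand=[255, 255, 255, 255, 255], travel=[[-0.003, 0.0005, 0], [-0.003, 0.0005, 0], [0, 0, 0], [0, 0, 0], [0, 0, 0]], turn=[[0, 0, 0], [0, 0, 0], [0, 0, 0], [0, 0, 0], [0, 0, 0]])

```text
clock: 12.72
position: [553.5, 17.8, 127.7]
tool_rot: [127.0, 89.5, 26.7]
wrist_force: [8.9, 10.8, 0.9]
opening: 0.3
```

Emit:
move_arm(hand=[255, 255, 255, 255, 255], travel=[[-0.003, 0.0005, 0], [-0.003, 0.0005, 0], [0, 0, 0], [0, 0, 0], [0, 0, 0]], turn=[[0, 0, 0], [0, 0, 0], [0, 0, 0], [0, 0, 0], [0, 0, 0]])

```text
clock: 13.13
position: [547.6, 18.9, 127.9]
tool_rot: [126.1, 89.5, 25.8]
wrist_force: [8.3, 10.4, 0.9]
opening: 0.4
```

Emit:
move_arm(hand=[255, 255, 255, 255, 255], travel=[[-0.003, 0.0005, 0], [-0.003, 0.0005, 0], [0, 0, 0], [0, 0, 0], [0, 0, 0]], turn=[[0, 0, 0], [0, 0, 0], [0, 0, 0], [0, 0, 0], [0, 0, 0]])

```text
clock: 13.55
position: [541.8, 19.9, 128.0]
tool_rot: [125.8, 89.5, 25.5]
wrist_force: [9.7, 11.9, 1.1]
opening: 0.4
```

Emit:
move_arm(hand=[255, 255, 255, 255, 255], travel=[[-0.003, 0.0005, 0], [0, 0, 0], [0, 0, 0], [0, 0, 0], [0, 0, 0]], turn=[[0, 0, 0], [0, 0, 0], [0, 0, 0], [0, 0, 0], [0, 0, 0]])

```text
clock: 13.97
position: [537.9, 20.1, 127.9]
tool_rot: [130.4, 89.6, 30.1]
wrist_force: [5.6, 10.2, 3.9]
opening: 0.5
```

Emit:
move_arm(hand=[255, 255, 255, 255, 255], travel=[[-0.002, 0.0003, 0], [0, 0, 0], [0, 0, 0], [0, 0, 0], [0, 0, 0]], turn=[[0, 0, 0], [0, 0, 0], [0, 0, 0], [0, 0, 0], [0, 0, 0]])

```text
clock: 14.38
position: [533.6, 18.2, 126.2]
tool_rot: [71.6, 90.0, -28.7]
wrist_force: [1.2, 3.2, 2.7]
opening: 0.2
```

Emit:
move_arm(hand=[255, 255, 255, 255, 255], travel=[[-0.0004, -0.002, 0], [-0.0004, -0.002, 0], [-0.0002, -0.001, 0], [0, 0, 0], [0, 0, 0]], turn=[[0, 0, 0], [0, 0, 0], [0, 0, 0], [0, 0, 0], [0, 0, 0]])

```text
clock: 14.8
position: [531.8, 12.8, 125.4]
tool_rot: [-52.2, 89.9, -152.5]
wrist_force: [-0.8, -0.5, 0.4]
opening: -0.0
```

Emit:
move_arm(hand=[255, 255, 255, 255, 255], travel=[[-0.0004, -0.002, 0], [-0.0004, -0.002, 0], [-0.0002, -0.001, 0], [0, 0, 0], [0, 0, 0]], turn=[[0, 0, 0], [0, 0, 0], [0, 0, 0], [0, 0, 0], [0, 0, 0]])

```text
clock: 15.22
position: [531.5, 7.9, 126.0]
tool_rot: [11.8, 90.0, -88.5]
wrist_force: [-0.6, -0.7, 0.1]
opening: 0.3
```

Emit:
move_arm(hand=[255, 255, 255, 255, 255], travel=[[-0.0004, -0.002, 0], [-0.0004, -0.002, 0], [-0.0002, -0.001, 0], [0, 0, 0], [0, 0, 0]], turn=[[0, 0, 0], [0, 0, 0], [0, 0, 0], [0, 0, 0], [0, 0, 0]])

```text
clock: 15.63
position: [530.5, 3.1, 126.2]
tool_rot: [30.9, 90.0, -69.4]
wrist_force: [0.5, 0.5, 0.6]
opening: 0.6
```

Emit:
move_arm(hand=[255, 255, 255, 255, 255], travel=[[-0.0002, -0.001, 0], [-0.0002, -0.001, 0], [-0.0004, -0.002, 0], [0, 0, 0], [0, 0, 0]], turn=[[0, 0, 0], [0, 0, 0], [0, 0, 0], [0, 0, 0], [0, 0, 0]])

```text
clock: 16.05
position: [530.0, -0.0, 126.2]
tool_rot: [160.8, 89.9, 60.5]
wrist_force: [1.4, 5.7, -0.4]
opening: 0.5
```

Emit:
move_arm(hand=[255, 255, 255, 255, 255], travel=[[0.0039, -0.0017, 0], [0.0039, -0.0007, 0], [0.0039, -0.0007, 0], [0.0039, -0.0007, 0], [0.0039, -0.0007, 0]], turn=[[0, 0, 0], [0, 0, 0], [0, 0, 0], [0, 0, 0], [0, 0, 0]])

```text
clock: 16.47
position: [547.3, -3.2, 124.9]
tool_rot: [-114.5, 89.7, 145.2]
wrist_force: [-2.6, 8.3, -0.6]
opening: 0.6
```

Emit:
move_arm(hand=[255, 255, 255, 255, 255], travel=[[0.0039, -0.0007, 0], [0.0039, -0.0007, 0], [0.0039, -0.0007, 0], [0.0039, -0.0007, 0], [0, 0, 0]], turn=[[0, 0, 0], [0, 0, 0], [0, 0, 0], [0, 0, 0], [0, 0, 0]])

```text
clock: 16.88
position: [563.5, -6.2, 124.9]
tool_rot: [-119.2, 89.7, 140.5]
wrist_force: [-1.6, 7.3, -0.6]
opening: 0.3
```

Emit:
move_arm(hand=[255, 255, 255, 255, 255], travel=[[0.0039, -0.0007, 0], [0.0039, -0.0007, 0], [0.0039, -0.0007, 0], [0.0039, -0.0007, 0], [0, 0, 0]], turn=[[0, 0, 0], [0, 0, 0], [0, 0, 0], [0, 0, 0], [0, 0, 0]])

```text
clock: 17.3
position: [579.2, -9.0, 124.9]
tool_rot: [-119.1, 89.7, 140.6]
wrist_force: [-2.2, 7.3, -1.3]
opening: 0.5
```

Emit:
move_arm(hand=[255, 255, 255, 255, 255], travel=[[0.0039, -0.0007, 0], [0.0039, -0.0007, 0], [0.0039, -0.0007, 0], [0.0039, -0.0007, 0], [0, 0, 0]], turn=[[0, 0, 0], [0, 0, 0], [0, 0, 0], [0, 0, 0], [0, 0, 0]])

```text
clock: 17.72
position: [595.1, -12.2, 124.9]
tool_rot: [-118.7, 89.8, 141.0]
wrist_force: [-0.5, 6.7, -2.4]
opening: 0.4
```

Emit:
move_arm(hand=[255, 255, 255, 255, 255], travel=[[0.003, -0.0005, 0], [0.003, -0.0005, 0], [0, 0, 0], [0, 0, 0], [0, 0, 0]], turn=[[0, 0, 0], [0, 0, 0], [0, 0, 0], [0, 0, 0], [0, 0, 0]])

```text
clock: 18.13
position: [601.9, -14.8, 125.9]
tool_rot: [-41.4, 90.0, -141.7]
wrist_force: [-0.2, 0.9, -1.8]
opening: 0.5
```

Emit:
move_arm(hand=[255, 255, 255, 255, 255], travel=[[0.002, -0.002, 0], [-0.0004, -0.002, 0], [-0.0004, -0.002, 0], [0, 0, 0], [0, 0, 0]], turn=[[0, 0, 0], [0, 0, 0], [0, 0, 0], [0, 0, 0], [0, 0, 0]])

```text
clock: 18.55
position: [603.4, -21.2, 126.3]
tool_rot: [43.3, 89.9, -57.0]
wrist_force: [0.7, -0.3, -0.3]
opening: 0.6
```

Emit:
move_arm(hand=[255, 255, 255, 255, 255], travel=[[-0.0004, -0.002, 0], [-0.0004, -0.002, 0], [-0.0004, -0.002, 0], [0, 0, 0], [0, 0, 0]], turn=[[0, 0, 0], [0, 0, 0], [0, 0, 0], [0, 0, 0], [0, 0, 0]])

```text
clock: 18.97
position: [602.2, -27.0, 126.3]
tool_rot: [52.1, 90.0, -48.2]
wrist_force: [-0.1, -0.6, 0.0]
opening: 0.3
```

Emit:
move_arm(hand=[255, 255, 255, 255, 255], travel=[[-0.0004, -0.002, 0], [-0.0004, -0.002, 0], [-0.0004, -0.002, 0], [0, 0, 0], [0, 0, 0]], turn=[[0, 0, 0], [0, 0, 0], [0, 0, 0], [0, 0, 0], [0, 0, 0]])

```text
clock: 19.38
position: [600.6, -32.9, 126.0]
tool_rot: [-24.4, 90.0, -124.8]
wrist_force: [-0.2, -0.0, 0.1]
opening: 0.5
```

Emit:
move_arm(hand=[255, 255, 255, 255, 255], travel=[[-0.0002, -0.001, 0], [-0.0002, -0.001, 0], [-0.0002, -0.001, 0], [0, 0, 0], [0, 0, 0]], turn=[[0, 0, 0], [0, 0, 0], [0, 0, 0], [0, 0, 0], [0, 0, 0]])

```text
clock: 19.8
position: [600.2, -35.2, 126.0]
tool_rot: [-174.1, 90.0, 85.6]
wrist_force: [0.8, 3.6, -0.8]
opening: 0.4
```

Emit:
move_arm(hand=[255, 255, 255, 255, 255], travel=[[0.0009, 0.005, 0], [-0.003, 0.0055, 0], [-0.004, 0.0005, 0], [0, 0, 0], [0, 0, 0.005]], turn=[[0, 0, 0], [0, 0, 0], [0, 0, 0], [0, 0, 0], [0, 0, 0]])

```text
clock: 20.22
position: [592.9, -24.4, 130.1]
tool_rot: [-78.5, 89.9, -178.8]
wrist_force: [-0.0, 0.3, 0.2]
opening: 0.4
```

Emit:
move_arm(hand=[255, 255, 255, 255, 255], travel=[[0, 0, 0.01], [0, 0, 0.02], [0, 0, 0.03], [0, 0, 0.03], [0, 0, 0.03]], turn=[[0, 0, 0], [0, 0, 0], [0, 0, 0], [0, 0, 0], [0, 0, 0]])

```text
clock: 20.63
position: [594.0, -24.8, 253.4]
tool_rot: [75.4, 90.0, -24.9]
wrist_force: [0.1, -0.2, -0.3]
opening: 0.3
```

Emit:
move_arm(hand=[255, 255, 255, 255, 255], travel=[[-0.02, -0.02, 0.03], [-0.02, -0.02, 0.03], [-0.02, -0.02, 0], [-0.02, -0.02, 0], [0, 0, 0]], turn=[[0, 0, 0], [0, 0, 0], [0, 0, 0], [0, 0, 0], [0, 0, 0]])

```text
clock: 21.05
position: [512.2, -107.7, 313.5]
tool_rot: [43.3, 89.8, -57.2]
wrist_force: [1.0, 0.6, -1.1]
opening: 0.2
```

```bash
python3 loc.py
```

```text
21.05 [ 512.2 -107.7  313.5] [ 1.   0.6 -1.1]
top 0.74 [182.8 310.5] [580.1 -15.4 140. ] gx 17.1 gy -31.9
side 0.89 [193.9 283.7] [592.9 -17.3 140. ] gx 30.1 gy -31.5
wrist 0.84 [ 86.9 381.8] [587.6 -19.2 140. ] gx 25.1 gy -34.3
```

View pics/wrist_l.png

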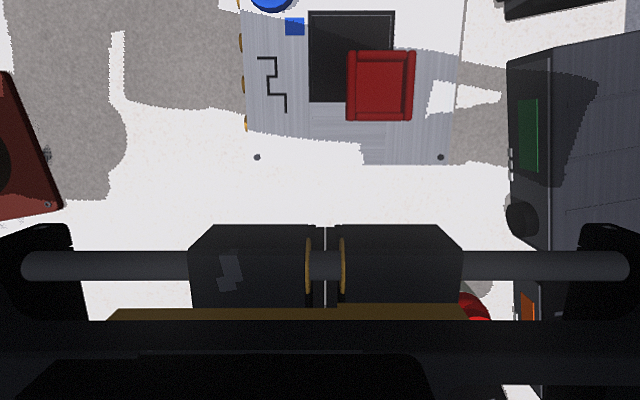

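```bash
python3 -c "
from bench import arm
print(arm.sign_off())"
```

```text
the job is handed in; nothing more can be done
None
```

I pushed the lever through all three crossings into the locking notch, withdrew the fingers clear of it, and handed the job in at about 21 s of the 64 s allowed. I got no verdict back.

- **Crossings:** I felt for each one with light sideways pressure. The first wall gave at about x = −5 mm, the second at about −22 mm, and the third near +28 mm. Wall contacts came out 22 mm apart, as the gate description says they should.
- **Forces:** the highest side force I read was about 17 N, against the 45 N limit. These are readings at the end of each move, so brief peaks in between were not seen.
- **Final position:** I pushed the lever until it met the notch's outer wall, which puts it at about y = −36 mm by the wall contacts. The three cameras put y between −31 and −34 mm. The wrist picture shows it alone at the far right of the window, covering the orange mark.
- **Disagreement:** the cameras differ on x. The side and wrist views give 30 and 25 mm, and the finger position gave about 30 mm. The top view, the least sure of the three, gives 17 mm. I trusted the touch result, because the pin can only pass the third wall beyond 24 mm and the notch then holds it.
- **Not checked:** I did not measure the battery, tape roll, mug, handheld radio and jar again at the end. The fingertips only went down inside the lever's well.

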